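# Slide the pipe sample carrier into the counter display rail

### The arm

A 7-joint arm with a two-finger parallel gripper is mounted at the origin on the work surface. World frame = base frame: x ahead of the robot, y to its left, z up, the work surface at z = 0. Lengths are in m, angles in rad, forces in N, time in s.
With the tool pointing down it reaches from about 0.35 to 0.9 m from the base axis. Payload 19.9 kg.
Tool frame: the origin (TCP) lies on the centre line of the jaws, within the pads' length; the fingertips stand 11 mm ahead of it and the grasp point (between the pads) lies 8 mm behind it; z points along the fingers, y is the line along which they close (so a half turn about z gives the same grasp; the last joint's range is limited). The gripper opens to 85 mm and grips with 20 to 120 N. Pads are 22 mm wide; open, the fingers measure 114 mm over their backs; the gripper's body (76 mm by 85 mm) begins 54 mm behind the grasp point. The pads swing forward as they close: fully open they stand 13 mm farther back than shut.
Start: joints at [-1.24, 0.417, -0.01, 1.614, 0.005, 1.111, -0.053], TCP at [0.228, 0.582, 0.242] pointing down, gripper open.
Joint ranges: [-2.81, 2.81], [-0.39, 2.02], [-1.27, 1.25], [0.06, 2.57], [-1.19, 4.33], [0.19, 2], [-2.82, 2.82]. Speed limits (rad/s): [1.89, 1.89, 2.39, 2.39, 3.01, 3.01, 3.01].

### API

Orientations are given as a rotation vector (axis times angle).
In Python, from station import readout, viewer, order gives the robot as it stands.
- The arm moves only by the shell command python3 -m inch 'ROWS' [FORCE]. ROWS is JSON, a list of rows, each a list of 7 numbers: the shift along the world's x, y, z each as a share of 0.15 m, from -1 to 1, then the turn, a rotation vector about the world's x, y, z each as a share of 360 degrees, from -1 to 1, then the opening, from 0 (shut) to 1 (fully open). In form: [[dx, dy, dz, wx, wy, wz, fingers], ...]. A call has 1 to 5 rows; each row shifts and turns the commanded pose from where the row before left it; what a row does not reach is not made up. A row lasts 1/8 s, in which the tool goes at most 62.5 mm and 10.7 degrees, less where a joint would pass 70% of its speed; a pose out of reach is approached as far as the arm can. A call with a number of a shift or a turn outside -1 to 1 is refused whole. A call with a gripper value outside its range is refused whole. The fingers move at their own pace and stop on an object; FORCE is the grip in N (left out, the last holds). Time passes only in rows, so rows that do not move let the fingers close. It gives the time, the measured TCP pose, the force, the opening and the grip force at its end, in the units of the state.
- readout.observe(): the state, without advancing time (a new reading comes with each control period).
- viewer.capture(name): name is "side" or "top"; returns the picture (420x560x3 uint8, red, green, blue); there is no depth.
- viewer.get_calibration(name): a dict with "vfov" (degrees; the focal length in pixels is half the picture's height over the tangent of half this angle, whatever the lens; pixels are square), "cx", "cy" (the principal point, pixels), "extrinsics" (4x4, takes a point from world to camera coordinates). Camera axes: x right, y down, z forward; pixel columns grow to the right and rows downward; lengths in m; the calibration is good to about 2 mm. A picture is of the moment at which its call begins. get_calibration takes no time and is no camera call.
- order.hand_in(): hands the job in; it is judged then, once.
The state is a dict: "time": time; "joint_positions": joint angles; "qd": joint speeds; "joint_torque": joint torques, N m; "position": TCP position; "eef_rot": TCP orientation; "wrist_force": force on the tool from outside, world axes, zero at the start; "wrist_torque": the same for the moment, N m; "grip_width": finger opening in m; "gripper_force": force on a finger pad.
Only numpy, scipy, OpenCV 4.12 (cv2) and the standard library are available. Lean on these libraries where they do the work, as an engineer would, in place of code of your own. Each camera call takes 0.05 s, during which the arm holds its last target. There are 200 camera calls.

### The job

Pick up the pipe sample carrier from the counter, set its foot on the open end of the aluminium display rail and slide it under the rail's lips and beneath the copper hoop until its foot rests fully home against the red stop. Do not knock the hoop, leave everything else on the counter where it stands, and let go of the carrier at the end. Either end of the carrier may lead.

Things in the scene. Friction and masses are not known exactly. Their poses are not given: they have to be found in the camera images.
- carrier: Loose sample carrier: flat steel foot 200 x 36 x 8 mm, two black necks 14 mm wide, and on them a grey pipe, diameter 32 mm, along the foot, its axis 50 mm above the underside. Grip across the pipe, within 75 mm of its middle: blue collars, diameter 40 mm (top at 70 mm), sit at its ends. About 0.35 kg. Origin: centre of the foot's underside; x along the pipe, z up. Same either way round.
- rail: Fixed aluminium rail, 455 x 56 x 22 mm. Origin: on its centre line at counter height, where the lips begin; x runs along it to the red stop. Its floor, 6 mm above the counter, runs from x = -120 to 335 mm. From -120 to 0 it is open above (blue strips; guide walls from -56 narrow from 57 to 41 mm apart). Lips start at x = 0.
- channel (a point): The mouth of the rail's lipped channel: point on the centre line at x = 0 of the rail, on its floor, 6 mm above the counter; axes as the rail's. Channel 41 mm wide inside; lips' underside 12 mm and top 16 mm above this floor; slot between the lips 23 mm wide. The carrier's foot goes under the lips, its necks through the slot.
- hoop: Fixed copper hoop astride the rail, 90 to 120 mm along it: a bar 16 mm thick square across the rail, underside 88 mm and top 104 mm above the counter, legs 60 mm either side of the centre line. Origin: at counter height on the rail's centre line, right below the bar; y along the bar. A carrier on the rail's floor passes 12 mm under it.
- stop: Fixed red stop block in the rail, 20 long x 50 wide x 27 mm high. Origin: at the counter surface, centre of its face that looks to the open end; x as the rail's x. With the foot against it the carrier's origin is 100 mm before this point (x = -100 mm in this frame).
- coupling: Bystander: grey pipe coupling standing upright, 68 mm diameter, 70 mm high; origin under its centre.
- union: Bystander: steel and brass union standing upright, 62 mm diameter, 60 mm high; origin under its centre.
- bottle: Bystander: yellow bottle, 60 mm diameter, 170 mm high; origin under its centre.
- elbow: Bystander: grey 90-degree elbow lying flat, 56 mm thick, arms 55 mm along its x and y from the origin under the bend.
- wrench: Bystander: wrench lying flat, 180 mm long, along its x.
- jar: Bystander: white jar with blue lid, 72 mm diameter, 80 mm high; origin under its centre.
- carton: Bystander: cardboard carton 100 x 70 x 70 mm; origin under its centre.
There are look-alikes about, which are no part of the job. Leave any green or pink look-alike of the carrier alone.

How it is judged:
By the outcome, as a careful person would: the job done as asked, in the order asked, and still so for the second after the job is handed in, with the robot touching nothing.
It also fails if it takes over 67 s, if anything falls off the work surface, if the arm or the gripper's body presses on something with over 40 N, if the wrist force passes 120 N, or if a joint passes its speed limit or range.

## Working session

There is one attempt and no reset: what is moved stays moved. The work goes in short steps, Python scripts to look and compute and a shell command to move; the robot and the scene stay as the last step left them, time stands still between calls to the robot, and variables do not carry over. Pictures are saved under pics/ and viewed, at most 12 in all, crops included, and the job is handed in when it is done.

```bash
mkdir -p pics
python3 - <<'E'
from station import readout, viewer
import cv2
for n in("side","top"):
    cv2.imwrite(f"pics/{n}0.png",viewer.capture(n)[:,:,::-1])
    print(n,viewer.get_calibration(n))
s=readout.observe();print(s)
E
```

```text
side {'vfov': 52.83541416798062, 'cx': 274.11492187521617, 'cy': 211.80709098941773, 'extrinsics': array([[ 0.99944934, -0.03273734, -0.00541061, -0.51415108],
       [-0.02650892, -0.68970771, -0.72360248,  0.07449791],
       [ 0.01995708,  0.72334746, -0.69019575,  1.1234618 ],
       [ 0.        ,  0.        ,  0.        ,  1.        ]])}
top {'vfov': 45.0613850015243, 'cx': 281.83569170346516, 'cy': 205.72351554097708, 'extrinsics': array([[ 0.00191414, -0.99998133,  0.00580222,  0.02175156],
       [-0.98302302, -0.00294617, -0.18345859,  0.53248112],
       [ 0.18347226, -0.00535255, -0.98301031,  1.27598341],
       [ 0.        ,  0.        ,  0.        ,  1.        ]])}
{'time': 0.1, 'joint_positions': array([-1.23949955,  0.41790921, -0.01030406,  1.61409573,  0.00471601,
        1.11071159, -0.05300349]), 'qd': array([-0.00090098, -0.00090903,  0.00084524, -0.00179699,  0.00094422,
       -0.00131139,  0.00025206]), 'joint_torque': array([-1.03278703e-04, -8.65808988e+01,  6.79342132e-01, -4.35629153e+01,
        1.91919529e-02,  5.11461767e-03, -7.00594978e-05]), 'position': array([0.2275415 , 0.58179062, 0.24173366]), 'eef_rot': array([-5.82163830e-01, -3.08707400e+00,  1.72090263e-03]), 'wrist_force': array([-0.13023889,  0.33167386,  0.53012051]), 'wrist_torque': array([ 0.03889748,  0.02254571, -0.00333896]), 'gripper_force': 0.0, 'grip_width': 0.08548405110023062}
```

View pics/top0.png

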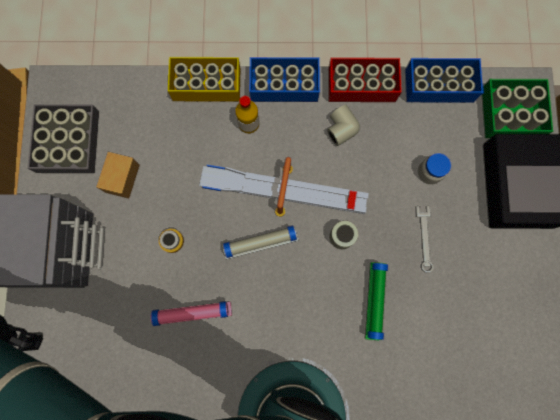

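View pics/side0.png

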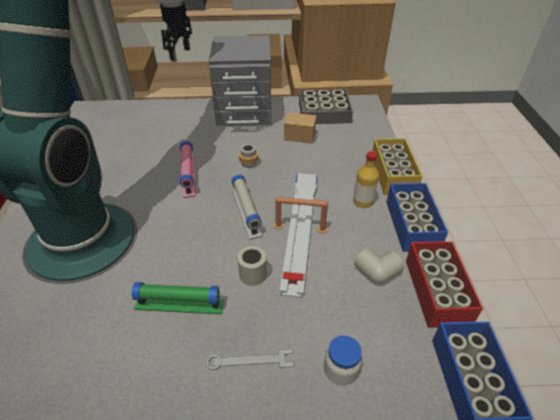

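The top view shows three carrier-like things: grey at (260,241), which matches the description, pink at (190,314) and green at (376,300). The rail runs from its open end at (203,177) to the red stop at (352,200), with the hoop at (284,185). The side view shows the grey carrier at (246,206). I choose the grey one and will check it in a close crop.

```bash
cat > h.py <<'E'
import numpy as np, cv2
from station import readout, viewer
def cal(n):
    c=viewer.get_calibration(n); f=210/np.tan(np.radians(c["vfov"])/2)
    return f,c["cx"],c["cy"],np.array(c["extrinsics"])
def ray(n,p):
    f,cx,cy,E=cal(n); R,t=E[:3,:3],E[:3,3]
    d=R.T@np.array([(p[0]-cx)/f,(p[1]-cy)/f,1]); return -R.T@t,d
def plane(n,p,z):
    o,d=ray(n,p); return o+d*(z-o[2])/d[2]
def tri(a,b):  # top pixel, side pixel
    o1,d1=ray("top",a);o2,d2=ray("side",b)
    s=np.linalg.lstsq(np.c_[d1,-d2],o2-o1,rcond=None)[0]
    p,q=o1+s[0]*d1,o2+s[1]*d2; return (p+q)/2,np.linalg.norm(p-q)
def proj(n,P):
    f,cx,cy,E=cal(n); c=E[:3,:3]@np.array(P)+E[:3,3]; return np.array([cx+f*c[0]/c[2],cy+f*c[1]/c[2]])
def blobs(img,lo,hi,amin=15):
    m=cv2.inRange(cv2.cvtColor(img,cv2.COLOR_RGB2HSV),np.array(lo),np.array(hi))
    k,l,s,c=cv2.connectedComponentsWithStats(m)
    return [(c[i].round(1).tolist(),s[i].tolist()) for i in range(1,k) if s[i,4]>=amin]
E
python3 - <<'E'
from h import *
t=cv2.imread("pics/top0.png");s=cv2.imread("pics/side0.png")
a=cv2.resize(t[150:270,190:380],(760,480),interpolation=cv2.INTER_CUBIC)
b=cv2.resize(s[165:305,220:340],(514,600),interpolation=cv2.INTER_CUBIC)
cv2.imwrite("pics/tc.png",a);cv2.imwrite("pics/sc.png",b)
for n,i in(("top",t),("side",s)):
    i=i[:,:,::-1].copy()
    print(n,"blue",[x for x in blobs(i,(105,120,50),(125,255,255)) if x[1][4]<400])
    print("red",[x for x in blobs(i,(0,190,120),(5,255,255)) if x[1][4]<500])
E
```

```text
top blue [([215.4, 166.5], [207, 165, 18, 4, 27]), ([211.2, 188.3], [203, 187, 17, 4, 26]), ([291.7, 232.8], [288, 226, 8, 15, 81]), ([227.2, 249.3], [223, 242, 9, 15, 85]), ([380.3, 266.2], [373, 263, 15, 8, 83]), ([222.7, 309.0], [220, 302, 7, 15, 89]), ([154.5, 317.7], [151, 310, 8, 16, 90]), ([376.2, 335.2], [369, 332, 15, 7, 83])]
red [([355.8, 84.5], [331, 59, 70, 33, 143]), ([399.2, 67.2], [399, 59, 2, 15, 19]), ([244.6, 100.6], [240, 96, 10, 10, 81]), ([351.3, 199.6], [348, 192, 8, 17, 104])]
side blue [([185.9, 142.9], [181, 141, 11, 5, 24]), ([185.1, 176.8], [180, 175, 12, 6, 35]), ([236.7, 177.4], [232, 175, 12, 7, 38]), ([252.0, 217.3], [247, 215, 12, 8, 48]), ([435.4, 221.6], [433, 218, 6, 8, 19]), ([135.7, 290.7], [132, 283, 10, 17, 111]), ([212.6, 294.8], [209, 286, 9, 18, 119])]
red []
```

View pics/tc.png

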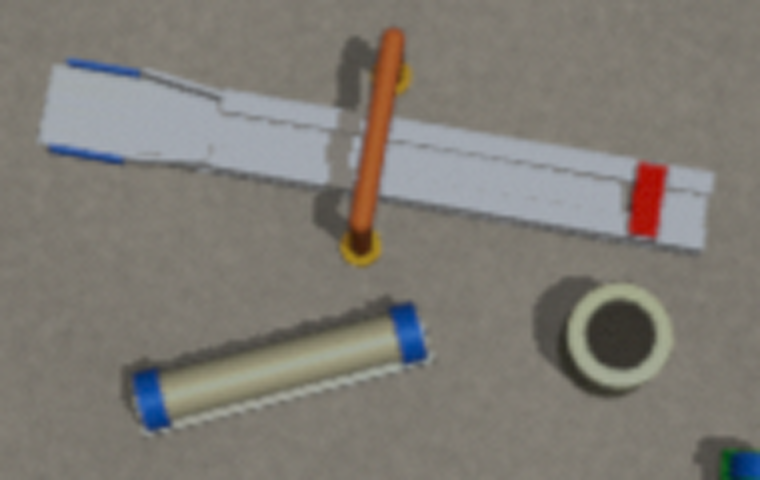

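View pics/sc.png

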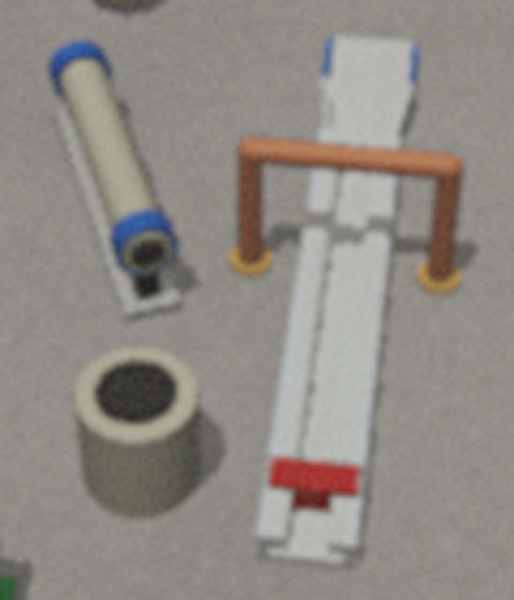

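The crops confirm the grey carrier: blue collars at top (227,249) and (292,233), steel foot, black neck, neither green nor pink. The rail's blue strips mark the open end at the left, and the red stop is at top (351,200).

Run:
```python
from h import *
np.set_printoptions(precision=4,suppress=True)
A=plane("top",(227.2,249.3),.05);B=plane("top",(291.7,232.8),.05)
print("carrier",A,B,(A+B)/2,np.linalg.norm(A-B),np.degrees(np.arctan2(*(B-A)[1::-1])))
for a,b in (((227.2,249.3),(236.7,177.4)),((291.7,232.8),(252,217.3))): print("tri",tri(a,b), proj("side",plane("top",a,.06)),b)
s1=plane("top",(215.4,166.5),.008);s2=plane("top",(211.2,188.3),.008);st=plane("top",(351.3,199.6),.027)
m=(s1+s2)/2; d=(st-m)[:2];L=np.linalg.norm(d);u=d/L
print("strips",s1,s2,np.linalg.norm(s1-s2),"mid",m,"stop",st,"L",L,"yaw",np.degrees(np.arctan2(u[1],u[0])))
# edges from crop px
c=lambda x,y:(x/4+190-.375,y/4+150-.375)
q=lambda x,y,z:plane("top",c(x,y),z)
n=np.array([-u[1],u[0]])
def rl(P): v=P[:2]-m[:2]; return (v@u*1000).round(1),(v@n*1000).round(1)
for nm,x,y,z in [("openU",53,66,.006),("openL",41,143,.006),("lipstartU",221,98,.022),("endU",714,172,.022),("endL",704,248,.022),("stopU",641,163,.027),("stopL",631,234,.027),("stopR",666,165,.027),("hoopU",394,32,.104),("hoopL",361,228,.104),("wallkinkU",142,72,.022),("kinkL",124,160,.006),("coup",620,335,.07)]:
    P=q(x,y,z);print(nm,P,rl(P))
# side checks
k=lambda x,y:(x*120/514+220-.38,y*140/600+165-.38)
for nm,x,y,z in [("stopTopL",273,460,.027),("stopTopR",359,463,.027),("openL",334,38,.006),("openR",412,40,.006),("endL",262,538,.022),("endR",357,548,.022),("hoopL",245,150,.096),("hoopR",455,165,.096)]:
    P=plane("side",k(x,y),z);print("S",nm,P,rl(P))
```

```text
carrier [0.4178 0.1634 0.05  ] [ 0.461  -0.0026  0.05  ] [0.4394 0.0804 0.05  ] 0.17159441313351753 -75.41528133538766
tri (array([0.4148, 0.1612, 0.0694]), np.float64(0.0021259011861307015)) [237.9901 179.6155] (236.7, 177.4)
tri (array([ 0.4583, -0.0022,  0.0689]), np.float64(0.000493872663569148)) [252.7861 219.7752] (252, 217.3)
strips [0.6488 0.2049 0.008 ] [0.5877 0.2148 0.008 ] 0.06192698523060988 mid [0.6182 0.2099 0.008 ] stop [ 0.5538 -0.1625  0.027 ] L 0.3779445095993107 yaw -99.82431979307822
openU [0.6503 0.2396 0.006 ] (np.float64(-34.7), np.float64(26.5))
openL [0.5962 0.2461 0.006 ] (np.float64(-31.9), np.float64(-27.9))
lipstartU [0.6241 0.123  0.022 ] (np.float64(84.6), np.float64(20.6))
endU [ 0.574 -0.209  0.022] (np.float64(420.2), np.float64(27.9))
endL [ 0.5221 -0.2008  0.022 ] (np.float64(421.0), np.float64(-24.6))
stopU [ 0.579  -0.1593  0.027 ] (np.float64(370.5), np.float64(24.3))
stopL [ 0.5306 -0.1516  0.027 ] (np.float64(371.1), np.float64(-24.7))
stopR [ 0.5776 -0.176   0.027 ] (np.float64(387.2), np.float64(25.8))
hoopU [0.6472 0.0075 0.104 ] (np.float
[... 175 characters left out ...]
.5845 0.1893 0.006 ] (np.float64(26.0), np.float64(-29.7))
coup [ 0.4572 -0.1372  0.07  ] (np.float64(369.4), np.float64(-99.4))
S stopTopL [ 0.5318 -0.1487  0.027 ] (np.float64(368.0), np.float64(-24.1))
S stopTopR [ 0.5794 -0.1525  0.027 ] (np.float64(363.7), np.float64(23.6))
S openL [0.5957 0.2514 0.006 ] (np.float64(-37.1), np.float64(-29.3))
S openR [0.6519 0.2469 0.006 ] (np.float64(-42.2), np.float64(26.9))
S endL [ 0.5235 -0.1974  0.022 ] (np.float64(417.5), np.float64(-23.9))
S endR [ 0.5741 -0.2058  0.022 ] (np.float64(417.1), np.float64(27.4))
S hoopL [0.523  0.0328 0.096 ] (np.float64(190.7), np.float64(-63.6))
S hoopR [0.6478 0.0146 0.096 ] (np.float64(187.4), np.float64(62.4))
```

```bash
python3 -m inch '[[0.131,-0.296,-0.06,0,0,-0.015,1],[0.131,-0.296,-0.06,0,0,-0.015,1],[0.131,-0.296,-0.06,0,0,-0.015,1],[0.131,-0.296,-0.06,0,0,-0.015,1],[0.131,-0.296,-0.06,0,0,-0.015,1]]' 110; python3 -m inch '[[0.131,-0.296,-0.06,0,0,-0.015,1],[0.131,-0.296,-0.06,0,0,-0.015,1],[0.131,-0.296,-0.06,0,0,-0.015,1],[0.131,-0.296,-0.06,0,0,-0.015,1],[0.131,-0.296,-0.06,0,0,-0.015,1]]'; python3 -m inch '[[0,0,0,0,0,0,1],[0,0,0,0,0,0,1]]'
cat >> h.py <<'E'
from scipy.spatial.transform import Rotation as Ro
def st():
    s=readout.observe();R=Ro.from_rotvec(s["eef_rot"]).as_matrix();p=s["position"]
    o=np.array([.604,.1261]);a=np.radians(-99.6);u=np.array([np.cos(a),np.sin(a)]);n=np.array([-u[1],u[0]])
    print("t",s["time"],"p",p.round(4),"closeyaw",round(float(np.degrees(np.arctan2(R[1,1],R[0,1])))%180,2),"z",R[:,2].round(4),"rail",round(float((p[:2]-o)@u*1000),1),round(float((p[:2]-o)@n*1000),1),"F",s["wrist_force"].round(1),"w",round(s["grip_width"],4),"gf",round(s["gripper_force"],1))
E
python3 -c "from h import *;st()"
```

```text
time: 0.72
position: [0.3262, 0.3584, 0.1969]
eef_rot: [-1.291, -2.864, 0.0]
wrist_force: [1.0, 1.0, 0.1]
grip_width: 0.0855
gripper_force: 0.0
time: 1.35
position: [0.4245, 0.1366, 0.152]
eef_rot: [1.924, 2.484, 0.0]
wrist_force: [1.8, 1.1, -0.1]
grip_width: 0.0856
gripper_force: 0.0
time: 1.6
position: [0.4239, 0.1384, 0.1522]
eef_rot: [-1.919, -2.487, 0.0]
wrist_force: [0.2, 0.5, -0.7]
grip_width: 0.0855
gripper_force: 0.0
t 1.6 p [0.4239 0.1384 0.1522] closeyaw 14.68 z [-4.e-04 -1.e-04 -1.e+00] rail 17.9 -179.6 F [ 0.2  0.5 -0.7] w 0.0855 gf 0.0
```

```bash
python3 -m inch '[[0,0,-0.25,0,0,0,1],[0,0,-0.25,0,0,0,1],[0,0,-0.15,0,0,0,1],[0,0,-0.075,0,0,0,1],[0,0,0,0,0,0,1]]'; python3 -m inch '[[0,0,0,0,0,0,0],[0,0,0,0,0,0,0],[0,0,0,0,0,0,0],[0,0,0,0,0,0,0],[0,0,0,0,0,0,0]]' 110;python3 -m inch '[[0,0,0,0,0,0,0],[0,0,0,0,0,0,0],[0,0,0,0,0,0,0]]';python3 -c "from h import *;st()"
```

```text
time: 2.22
position: [0.4239, 0.1385, 0.0434]
eef_rot: [-1.919, -2.487, 0.001]
wrist_force: [0.4, -0.1, 0.4]
grip_width: 0.0855
gripper_force: 0.0
time: 2.85
position: [0.4242, 0.1382, 0.0443]
eef_rot: [-1.92, -2.486, -0.001]
wrist_force: [-5.9, -1.3, 21.0]
grip_width: 0.0293
gripper_force: 107.0
time: 3.22
position: [0.4242, 0.1382, 0.0443]
eef_rot: [-1.92, -2.486, -0.001]
wrist_force: [-5.6, -1.1, 21.5]
grip_width: 0.0294
gripper_force: 107.0
t 3.225 p [0.4242 0.1382 0.0443] closeyaw 14.64 z [ 2.e-04  6.e-04 -1.e+00] rail 18.1 -179.3 F [-5.6 -1.1 21.5] w 0.0294 gf 107.0
```

```bash
python3 -m inch '[[0,0,0.1,0,0,0,0],[0,0,0.1,0,0,0,0],[0,0,0.1,0,0,0,0],[0,0,0,0,0,0,0],[0,0,0,0,0,0,0]]';python3 - <<'E'
from h import *
st()
t=viewer.capture("top");s=viewer.capture("side")
a=cv2.resize(t[150:270,200:350],(500,400),interpolation=cv2.INTER_CUBIC);b=cv2.resize(s[140:260,200:290],(300,400),interpolation=cv2.INTER_CUBIC)
cv2.imwrite("pics/l1.png",np.hstack([a,b])[:,:,::-1])
for n,i in(("top",t),("side",s)): print(n,[x for x in blobs(i,(105,120,50),(125,255,255)) if x[1][4]<400])
E
```

```text
time: 3.85
position: [0.424, 0.1381, 0.0884]
eef_rot: [-1.92, -2.486, 0.0]
wrist_force: [-0.3, 0.6, -2.1]
grip_width: 0.0293
gripper_force: 109.4
t 3.85 p [0.424  0.1381 0.0884] closeyaw 14.65 z [-1.e-04  0.e+00 -1.e+00] rail 18.2 -179.5 F [-0.3  0.6 -2.1] w 0.0293 gf 109.4
top [([215.4, 166.5], [207, 165, 18, 4, 27]), ([211.5, 188.3], [203, 187, 17, 4, 25]), ([292.2, 230.5], [288, 223, 9, 16, 87]), ([380.3, 266.2], [373, 263, 15, 8, 83]), ([154.4, 317.7], [151, 310, 8, 16, 89]), ([375.9, 335.0], [369, 332, 15, 7, 86])]
side [([185.1, 143.0], [181, 141, 10, 5, 21]), ([238.7, 164.0], [235, 163, 8, 3, 21]), ([185.3, 176.7], [180, 175, 12, 6, 31]), ([251.2, 205.3], [246, 202, 13, 9, 53]), ([135.8, 290.7], [132, 283, 10, 17, 113]), ([212.5, 294.9], [209, 286, 9, 18, 119])]
```

View pics/l1.png

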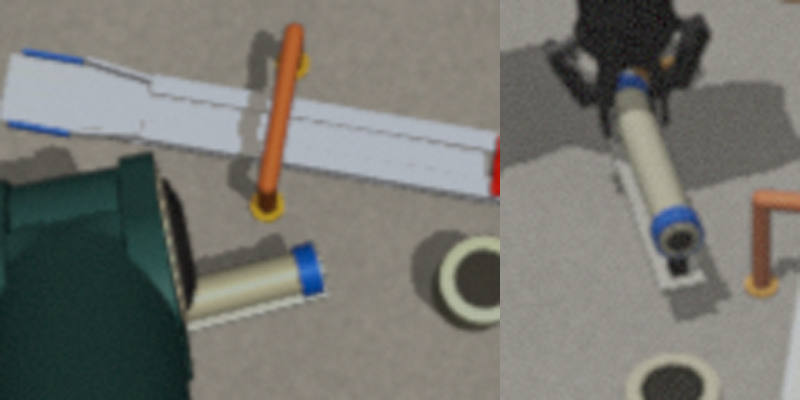

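The carrier is held level near its left end, and its free collar is at top (292,230) and side (251,205). Next I check for droop and plan the transfer.

Run:
```python
from h import *
b0=tri((291.7,232.8),(252,217.3));b1=tri((292.2,230.5),(251.2,205.3));print(b0,b1,"dz",b1[0][2]-b0[0][2])
z=.094;B=plane("top",(292.2,230.5),z);print(B)
p=readout.observe()["position"];d=B[:2]-p[:2];print("yaw",np.degrees(np.arctan2(d[1],d[0])),"len to B collar",np.linalg.norm(d))
```

```text
(array([ 0.45826106, -0.00219575,  0.06888097]), np.float64(0.000493872663569148)) (array([ 0.45822076, -0.00241242,  0.11103994]), np.float64(0.0009115088047475034)) dz 0.042158973736583394
[ 0.46100059 -0.00278532  0.094     ]
yaw -75.22539886311027 len to B collar 0.1455862068461189
```

```bash
python3 -m inch '[[0,0,0.2,0,0,0,0],[0.1,0.1,0.3,0,0,0,0],[0.14,0.15,0.2,0,0,-0.008,0],[0.2,0.18,0,0,0,-0.014,0],[0.2,0.18,0,0,0,-0.014,0]]';python3 -m inch '[[0.2,0.18,0,0,0,-0.014,0],[0.2,0.18,0,0,0,-0.01,0],[0.2,0.17,0,0,0,-0.0074,0],[0.16,0,0,0,0,0,0],[0,0,0,0,0,0,0]]'
python3 - <<'E'
from h import *
st()
for p in [(136,160),(112,153),(98,185),(124,192),(129,194)]: print(p,plane("top",p,.07).round(3))
E
```

```text
time: 4.58
position: [0.5209, 0.2305, 0.1934]
eef_rot: [-2.192, -2.251, -0.0]
wrist_force: [-0.3, -0.9, -2.1]
grip_width: 0.0288
gripper_force: 109.8
time: 5.2
position: [0.635, 0.3083, 0.1918]
eef_rot: [2.4, 2.026, -0.003]
wrist_force: [0.1, -0.6, -3.1]
grip_width: 0.0291
gripper_force: 109.6
t 5.2 p [0.635  0.3083 0.1918] closeyaw 170.32 z [-0.0012 -0.0018 -1.    ] rail -184.8 0.2 F [ 0.1 -0.6 -3.1] w 0.0291 gf 109.6
(136, 160) [0.649 0.405 0.07 ]
(112, 153) [0.668 0.469 0.07 ]
(98, 185) [0.582 0.499 0.07 ]
(124, 192) [0.563 0.431 0.07 ]
(129, 194) [0.558 0.418 0.07 ]
```

```bash
python3 -m inch '[[0,0,-0.25,0,0,0,0],[0,0,-0.25,0,0,0,0],[0,0,-0.18,0,0,0,0],[0,0,-0.1,0,0,0,0],[0,0,0,0,0,0,0]]'
python3 - <<'E'
from h import *
st()
t=viewer.capture("top");s=viewer.capture("side")
a=cv2.resize(t[140:220,190:270],(400,400),interpolation=cv2.INTER_CUBIC);b=cv2.resize(s[140:220,270:350],(400,400),interpolation=cv2.INTER_CUBIC)
cv2.imwrite("pics/l2.png",np.hstack([a,b])[:,:,::-1])
for n,i in(("top",t),("side",s)): print(n,[x for x in blobs(i,(105,120,50),(125,255,255)) if x[1][4]<400])
E
```

```text
time: 5.82
position: [0.6336, 0.3088, 0.0758]
eef_rot: [-2.4, -2.027, 0.003]
wrist_force: [-0.1, 0.1, -2.0]
grip_width: 0.0297
gripper_force: 109.7
t 5.825 p [0.6336 0.3088 0.0758] closeyaw 170.37 z [-1.5e-03 -8.0e-04 -1.0e+00] rail -185.1 -1.3 F [-0.1  0.1 -2. ] w 0.0297 gf 109.7
top [([226.1, 173.4], [223, 167, 8, 14, 82]), ([211.5, 188.3], [203, 187, 17, 4, 25]), ([380.3, 266.2], [373, 263, 15, 8, 83]), ([222.8, 308.9], [220, 302, 7, 15, 87]), ([376.1, 335.2], [369, 332, 15, 7, 82])]
side [([310.8, 131.8], [306, 130, 10, 4, 25]), ([185.3, 142.8], [181, 141, 10, 5, 23]), ([306.5, 165.9], [301, 164, 12, 6, 37]), ([185.7, 176.8], [180, 175, 12, 5, 32]), ([135.9, 290.8], [132, 283, 10, 18, 114]), ([212.5, 294.8], [209, 286, 9, 18, 118])]
```

View pics/l2.png

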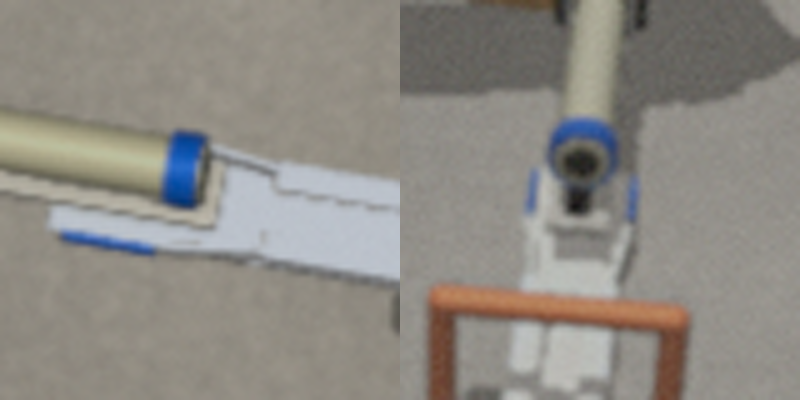

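The carrier hovers over the open end. Its leading collar is at top (226,173) and side (306,166), with the guide funnel just ahead of it. I compute its lateral error in rail coordinates.

```bash
cat >> h.py <<'E'
def rail(P):
    o=np.array([.604,.1261]);a=np.radians(-99.6);u=np.array([np.cos(a),np.sin(a)]);n=np.array([-u[1],u[0]])
    v=np.array(P)[:2]-o; return (v@u*1000).round(1),(v@n*1000).round(1)
E
python3 - <<'E'
from h import *
print("collar top",rail(plane("top",(226.1,173.4),.0815)),"tri",tri((226.1,173.4),(306.5,165.9)),rail(tri((226.1,173.4),(306.5,165.9))[0]))
print("side",rail(plane("side",(306.5,165.9),.1)))
# foot leading corners: top crop (222,178)? and (213,228); side crop left/right (540,222),(610,215)
c=lambda x,y:(x/5+190-.4,y/5+140-.4); k=lambda x,y:((x-400)/5+270-.4,y/5+140-.4)
print("foot near corner",rail(plane("top",c(214,230),.0315)), "foot side",rail(plane("side",k(541,225),.0315)),rail(plane("side",k(611,226),.0315)))
for nm,p in (("stripU",(215.4,166.5)),("stripL",(211.4,188.3))): print(nm,rail(plane("top",p,.008)))
E
```

```text
collar top (np.float64(-41.8), np.float64(-0.1)) tri (array([0.6088484 , 0.16557505, 0.09993094]), np.float64(0.005147889568000675)) (np.float64(-39.7), np.float64(-1.8))
side (np.float64(-41.1), np.float64(0.6))
foot near corner (np.float64(-26.3), np.float64(-18.6)) foot side (np.float64(-38.4), np.float64(-21.4)) (np.float64(-42.7), np.float64(19.2))
stripU (np.float64(-85.2), np.float64(31.0))
stripL (np.float64(-84.2), np.float64(-30.8))
```

```bash
python3 -m inch '[[0.005,0,-0.06,0,0,0,0],[0,0,-0.05,0,0,0,0],[0,0,-0.03,0,0,0,0],[0,0,-0.015,0,0,0,0],[0,0,0,0,0,0,0]]';python3 -m inch '[[0,0,-0.007,0,0,0,0],[0,0,0,0,0,0,0],[0,0,-0.007,0,0,0,0],[0,0,0,0,0,0,0]]'; python3 -c "from h import *;st()"
```

```text
time: 6.55
position: [0.6349, 0.309, 0.0532]
eef_rot: [-2.4, -2.027, 0.0]
wrist_force: [0.5, 1.0, -3.3]
grip_width: 0.0295
gripper_force: 109.7
time: 7.05
position: [0.6349, 0.3091, 0.0512]
eef_rot: [-2.4, -2.027, -0.0]
wrist_force: [-0.6, 0.7, -2.2]
grip_width: 0.0293
gripper_force: 109.7
t 7.05 p [0.6349 0.3091 0.0512] closeyaw 170.39 z [ 1.e-04  1.e-04 -1.e+00] rail -185.6 -0.0 F [-0.6  0.7 -2.2] w 0.0293 gf 109.7
```

```bash
python3 -m inch '[[-0.0111,-0.0657,0,0,0,0,0],[-0.0111,-0.0657,0,0,0,0,0],[-0.0056,-0.0329,0,0,0,0,0],[0,0,0,0,0,0,0]]';python3 -c "from h import *;st()"; python3 -m inch '[[-0.0056,-0.0329,0,0,0,0,0],[-0.0056,-0.0329,0,0,0,0,0],[-0.0056,-0.0329,0,0,0,0,0],[0,0,0,0,0,0,0]]'; python3 -c "from h import *;st()"
```

```text
time: 7.55
position: [0.6308, 0.2837, 0.0513]
eef_rot: [2.401, 2.026, -0.0]
wrist_force: [0.4, 0.2, -2.3]
grip_width: 0.0291
gripper_force: 109.7
t 7.55 p [0.6308 0.2837 0.0513] closeyaw 170.33 z [-1.e-04 -1.e-04 -1.e+00] rail -159.9 0.2 F [ 0.4  0.2 -2.3] w 0.0291 gf 109.7
time: 8.05
position: [0.6282, 0.269, 0.0512]
eef_rot: [2.4, 2.026, -0.0]
wrist_force: [0.8, -0.0, -2.0]
grip_width: 0.0291
gripper_force: 109.7
t 8.05 p [0.6282 0.269  0.0512] closeyaw 170.34 z [-1.e-04 -3.e-04 -1.e+00] rail -144.9 0.0 F [ 0.8 -0.  -2. ] w 0.0291 gf 109.7
```

```bash
python3 -m inch '[[-0.0111,-0.0657,0,0,0,0,0],[-0.0111,-0.0657,0,0,0,0,0],[-0.0111,-0.0657,0,0,0,0,0],[-0.0111,-0.0657,0,0,0,0,0],[0,0,0,0,0,0,0]]'
python3 - <<'E'
from h import *
st()
t=viewer.capture("top");s=viewer.capture("side")
a=cv2.resize(t[140:220,190:270],(400,400),interpolation=cv2.INTER_CUBIC);b=cv2.resize(s[150:230,270:350],(400,400),interpolation=cv2.INTER_CUBIC)
cv2.imwrite("pics/l3.png",np.hstack([a,b])[:,:,::-1])
for n,i in(("top",t),("side",s)): print(n,[x for x in blobs(i,(105,120,50),(125,255,255)) if x[1][4]<400])
E
```

```text
time: 8.68
position: [0.6216, 0.2289, 0.0512]
eef_rot: [2.401, 2.025, -0.001]
wrist_force: [0.5, -0.7, -2.1]
grip_width: 0.0294
gripper_force: 109.7
t 8.675 p [0.6216 0.2289 0.0512] closeyaw 170.3 z [-2.e-04 -5.e-04 -1.e+00] rail -104.3 0.2 F [ 0.5 -0.7 -2.1] w 0.0294 gf 109.7
top [([257.5, 180.4], [254, 174, 8, 14, 79]), ([214.4, 188.9], [209, 188, 11, 3, 17]), ([380.3, 266.2], [373, 263, 15, 8, 84]), ([376.0, 335.1], [369, 332, 15, 7, 85])]
side [([185.3, 142.9], [181, 141, 10, 5, 22]), ([308.2, 153.8], [303, 152, 11, 5, 28]), ([185.9, 176.6], [181, 175, 11, 5, 29]), ([303.9, 191.1], [298, 189, 12, 6, 42]), ([135.8, 290.7], [132, 283, 10, 17, 113]), ([212.6, 294.8], [209, 286, 9, 18, 117])]
```

View pics/l3.png

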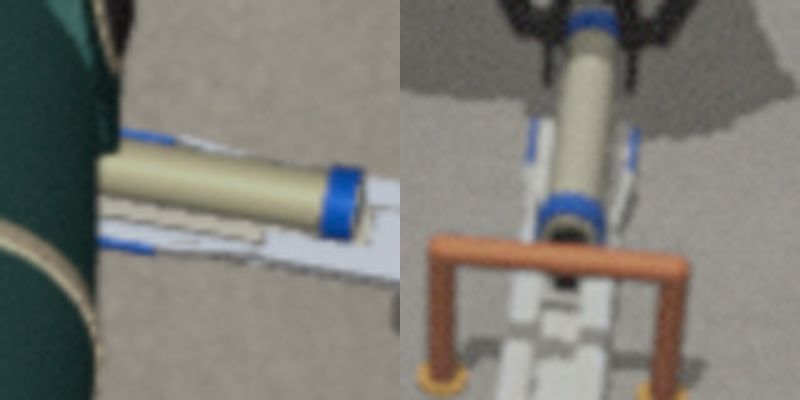

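The foot is under the lips: the near lip covers its edge from about (265,238) in the left panel, and the free end shows in the slot beyond the collar. Sliding on, with force checks.

```bash
python3 -m inch '[[-0.0167,-0.0986,0,0,0,0,0],[-0.0167,-0.0986,0,0,0,0,0],[-0.0167,-0.0986,0,0,0,0,0],[-0.0167,-0.0986,0,0,0,0,0],[0,0,0,0,0,0,0]]'; python3 -c "from h import *;st()"; python3 -m inch '[[-0.0111,-0.0657,0,0,0,0,0],[-0.0111,-0.0657,0,0,0,0,0],[-0.0111,-0.0657,0,0,0,0,0],[-0.0111,-0.0657,0,0,0,0,0],[0,0,0,0,0,0,0]]';python3 -c "from h import *;st()"
```

```text
time: 9.4
position: [0.6115, 0.1692, 0.0513]
eef_rot: [2.402, 2.025, -0.001]
wrist_force: [-0.5, -0.1, -2.3]
grip_width: 0.0292
gripper_force: 109.7
t 9.4 p [0.6115 0.1692 0.0513] closeyaw 170.26 z [-1.e-04 -5.e-04 -1.e+00] rail -43.8 0.2 F [-0.5 -0.1 -2.3] w 0.0292 gf 109.7
time: 10.02
position: [0.6048, 0.1304, 0.0512]
eef_rot: [2.401, 2.025, -0.001]
wrist_force: [0.5, 0.4, -3.3]
grip_width: 0.0287
gripper_force: 109.7
t 10.025 p [0.6048 0.1304 0.0512] closeyaw 170.3 z [-2.e-04 -4.e-04 -1.e+00] rail -4.4 0.1 F [ 0.5  0.4 -3.3] w 0.0287 gf 109.7
```

```bash
python3 -m inch '[[-0.0111,-0.0657,0,0,0,0,0],[-0.0111,-0.0657,0,0,0,0,0],[-0.0111,-0.0657,0,0,0,0,0],[-0.0111,-0.0657,0,0,0,0,0],[-0.009,-0.0526,0,0,0,0,0]]';python3 -m inch '[[0,0,-0.003,0,0,0,0],[0,0,-0.003,0,0,0,0]]'
python3 - <<'E'
from h import *
st()
t=viewer.capture("top");s=viewer.capture("side")
a=cv2.resize(t[140:220,230:330],(500,400),interpolation=cv2.INTER_CUBIC);b=cv2.resize(s[170:270,260:335],(300,400),interpolation=cv2.INTER_CUBIC)
cv2.imwrite("pics/l4.png",np.hstack([a,b])[:,:,::-1])
for n,i in(("top",t),("side",s)): print(n,[x for x in blobs(i,(105,120,50),(125,255,255)) if x[1][4]<400])
E
```

```text
time: 10.65
position: [0.5967, 0.0835, 0.0512]
eef_rot: [-2.4, -2.027, 0.0]
wrist_force: [-0.2, 0.2, -2.6]
grip_width: 0.0296
gripper_force: 109.7
time: 10.9
position: [0.5969, 0.0841, 0.0504]
eef_rot: [2.4, 2.027, -0.001]
wrist_force: [-5.0, -3.4, 11.3]
grip_width: 0.0291
gripper_force: 110.6
t 10.9 p [0.5969 0.0841 0.0504] closeyaw 170.37 z [-2.e-04 -3.e-04 -1.e+00] rail 42.6 -0.0 F [-5.  -3.4 11.3] w 0.0291 gf 110.6
top [([214.2, 166.3], [207, 165, 15, 4, 22]), ([313.2, 189.7], [310, 183, 7, 14, 77]), ([208.9, 187.9], [203, 187, 12, 3, 17]), ([380.3, 266.2], [373, 263, 15, 8, 84]), ([376.0, 335.1], [369, 332, 15, 7, 84])]
side [([185.3, 142.9], [181, 141, 10, 5, 22]), ([185.8, 176.6], [181, 175, 11, 5, 30]), ([304.1, 185.1], [299, 183, 11, 5, 37]), ([298.9, 230.1], [292, 228, 14, 7, 56]), ([135.8, 290.6], [132, 283, 10, 17, 111]), ([212.6, 294.9], [209, 286, 9, 18, 118])]
```

View pics/l4.png

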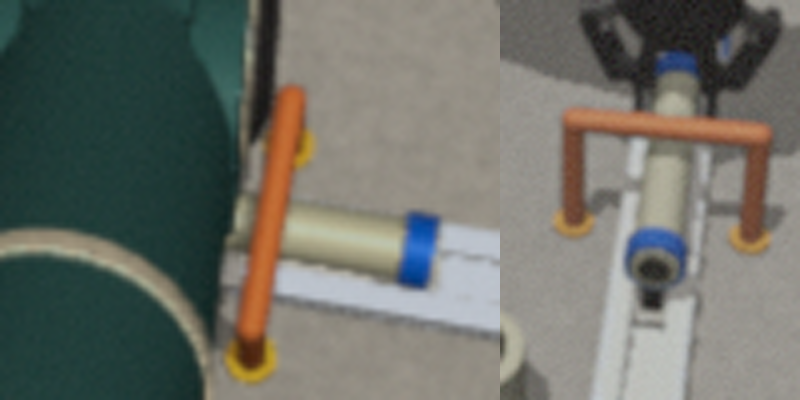

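The carrier is under the hoop bar without contact; its leading collar is at top (313,190) and side (299,230), beyond the hoop. Now I let go, go over the hoop and regrip the leading part.

```bash
python3 -m inch '[[0,0,0,0,0,0,0.75],[0,0,0,0,0,0,0.75],[0,0,0,0,0,0,0.75],[0,0,0,0,0,0,0.75]]';python3 -m inch '[[0,0,0.1,0,0,0,0.75],[0,0,0.25,0,0,0,0.75],[0,0,0.25,0,0,0,0.75],[0,0,0.2,0,0,0,0.75],[0,0,0,0,0,0,0.75]]'; python3 -c "from h import *;st()"
```

```text
time: 11.5
position: [0.5969, 0.0844, 0.0503]
eef_rot: [-2.4, -2.027, 0.0]
wrist_force: [-0.1, 0.5, 0.3]
grip_width: 0.064
gripper_force: 0.0
time: 12.12
position: [0.598, 0.0844, 0.1735]
eef_rot: [2.399, 2.026, 0.006]
wrist_force: [0.4, 0.5, -0.2]
grip_width: 0.064
gripper_force: 0.0
t 12.125 p [0.598  0.0844 0.1735] closeyaw 170.37 z [ 0.0042  0.0012 -1.    ] rail 42.1 1.1 F [ 0.4  0.5 -0.2] w 0.064 gf 0.0
```

```bash
python3 -m inch '[[-0.0367,-0.2169,0,0,0,0,0.75],[-0.0367,-0.2169,0,0,0,0,0.75],[-0.0367,-0.2169,0,0,0,0,0.75],[-0.0367,-0.2169,0,0,0,0,0.75],[0,0,0,0,0,0,0.75]]';python3 - <<'E'
from h import *
st()
t=viewer.capture("top");s=viewer.capture("side")
for n,i in(("top",t),("side",s)): print(n,[x for x in blobs(i,(105,120,50),(125,255,255)) if x[1][4]<400])
b=[x[0] for x in blobs(s,(105,120,50),(125,255,255)) if 280<x[0][0]<320 and x[0][1]>200]
print(b,[rail(plane("side",x,.075)) for x in b])
E
```

```text
time: 12.75
position: [0.5741, -0.0486, 0.1703]
eef_rot: [2.404, 2.022, -0.001]
wrist_force: [0.2, 0.3, 0.3]
grip_width: 0.064
gripper_force: 0.0
t 12.75 p [ 0.5741 -0.0486  0.1703] closeyaw 170.15 z [-5.e-04 -7.e-04 -1.e+00] rail 177.2 -0.4 F [0.2 0.3 0.3] w 0.064 gf 0.0
top [([215.4, 166.5], [207, 165, 18, 4, 27]), ([248.7, 179.0], [246, 172, 7, 15, 74]), ([211.5, 188.3], [203, 187, 17, 4, 25]), ([380.3, 266.2], [373, 263, 15, 8, 83]), ([222.5, 305.0], [220, 302, 6, 7, 42]), ([154.5, 317.6], [151, 310, 8, 16, 90]), ([376.0, 335.1], [369, 332, 15, 7, 84])]
side [([185.5, 142.9], [181, 141, 10, 5, 21]), ([185.8, 176.6], [181, 175, 11, 5, 30]), ([304.7, 186.1], [299, 184, 11, 6, 25]), ([298.7, 230.3], [292, 228, 14, 7, 57]), ([135.8, 290.7], [132, 283, 10, 17, 113]), ([212.5, 294.8], [209, 286, 9, 18, 117])]
[[298.7, 230.3]] [(np.float64(187.3), np.float64(0.7))]
```

```bash
python3 -m inch '[[0.014,0.0657,0,0,0,0,0.75],[0,0,-0.25,0,0,0,0.75],[0,0,-0.2,0,0,0,0.75],[0,0,-0.15,0,0,0,0.75],[0,0,0,0,0,0,0.75]]'; python3 -c "from h import *;st()"
```

```text
time: 13.48
position: [0.5762, -0.0345, 0.0789]
eef_rot: [-2.397, -2.028, 0.003]
wrist_force: [0.1, -0.1, 0.4]
grip_width: 0.0641
gripper_force: 0.0
t 13.475 p [ 0.5762 -0.0345  0.0789] closeyaw 170.47 z [-2.9e-03  1.0e-04 -1.0e+00] rail 163.0 -0.6 F [ 0.1 -0.1  0.4] w 0.0641 gf 0.0
```

```bash
python3 -m inch '[[0,-0.022,-0.05,0,0,0,0.75],[0,0,-0.09,0,0,0,0.75],[0,0,-0.04,0,0,0,0.75],[0,0,0,0,0,0,0.75]]'; python3 -c "from h import *;st()"; python3 -m inch '[[0,0,0,0,0,0,0],[0,0,0,0,0,0,0],[0,0,0,0,0,0,0],[0,0,0,0,0,0,0]]' 80;python3 -c "from h import *;st()"
```

```text
time: 13.98
position: [0.5767, -0.0393, 0.0528]
eef_rot: [-2.4, -2.027, 0.001]
wrist_force: [-0.2, -0.7, 0.1]
grip_width: 0.0641
gripper_force: 0.0
t 13.975 p [ 0.5767 -0.0393  0.0528] closeyaw 170.37 z [-8.e-04 -0.e+00 -1.e+00] rail 167.6 0.7 F [-0.2 -0.7  0.1] w 0.0641 gf 0.0
time: 14.48
position: [0.5773, -0.0389, 0.0541]
eef_rot: [2.399, 2.028, 0.002]
wrist_force: [-2.4, 2.1, 9.4]
grip_width: 0.0297
gripper_force: 85.6
t 14.475 p [ 0.5773 -0.0389  0.0541] closeyaw 170.4 z [ 8.e-04  6.e-04 -1.e+00] rail 167.2 1.2 F [-2.4  2.1  9.4] w 0.0297 gf 85.6
```

```bash
python3 -m inch '[[-0.0111,-0.0657,0.003,0,0,0,0],[-0.0111,-0.0657,0,0,0,0,0],[-0.0111,-0.0657,0,0,0,0,0],[0,0,0,0,0,0,0]]'; python3 -c "from h import *;st()"; python3 -m inch '[[-0.0111,-0.0657,0,0,0,0,0],[-0.0111,-0.0657,0,0,0,0,0],[-0.0111,-0.0657,0,0,0,0,0],[-0.0111,-0.0657,0,0,0,0,0],[0,0,0,0,0,0,0]]';python3 -c "from h import *;st()"
```

```text
time: 14.98
position: [0.5719, -0.0707, 0.0541]
eef_rot: [2.401, 2.024, -0.001]
wrist_force: [-2.5, -5.6, 7.1]
grip_width: 0.0295
gripper_force: 85.2
t 14.975 p [ 0.5719 -0.0707  0.0541] closeyaw 170.27 z [ 4.0e-04 -1.2e-03 -1.0e+00] rail 199.4 1.2 F [-2.5 -5.6  7.1] w 0.0295 gf 85.2
time: 15.6
position: [0.5653, -0.1096, 0.0541]
eef_rot: [2.401, 2.025, -0.0]
wrist_force: [-1.4, -3.1, 6.8]
grip_width: 0.0296
gripper_force: 85.6
t 15.6 p [ 0.5653 -0.1096  0.0541] closeyaw 170.3 z [ 6.e-04 -9.e-04 -1.e+00] rail 238.9 1.2 F [-1.4 -3.1  6.8] w 0.0296 gf 85.6
```

```bash
for i in 1; do python3 -m inch '[[-0.0028,-0.0164,0,0,0,0,0],[-0.0028,-0.0164,0,0,0,0,0],[-0.0028,-0.0164,0,0,0,0,0],[0,0,0,0,0,0,0]]'; done; python3 -c "from h import *;st()"; python3 -m inch '[[-0.0022,-0.0131,0,0,0,0,0],[0,0,0,0,0,0,0]]'; python3 -c "from h import *;st()"; python3 -m inch '[[-0.0022,-0.0131,0,0,0,0,0],[0,0,0,0,0,0,0]]'; python3 -c "from h import *;st()"
```

```text
time: 16.1
position: [0.5644, -0.1153, 0.054]
eef_rot: [2.4, 2.027, 0.001]
wrist_force: [2.0, 5.0, 7.7]
grip_width: 0.0299
gripper_force: 87.3
t 16.1 p [ 0.5644 -0.1153  0.054 ] closeyaw 170.39 z [ 7.e-04  5.e-04 -1.e+00] rail 244.6 1.2 F [2.  5.  7.7] w 0.0299 gf 87.3
time: 16.35
position: [0.5642, -0.1171, 0.054]
eef_rot: [2.4, 2.028, 0.001]
wrist_force: [0.5, 5.2, 8.4]
grip_width: 0.0295
gripper_force: 87.5
t 16.35 p [ 0.5642 -0.1171  0.054 ] closeyaw 170.4 z [ 8.e-04  5.e-04 -1.e+00] rail 246.4 1.3 F [0.5 5.2 8.4] w 0.0295 gf 87.5
time: 16.6
position: [0.564, -0.1184, 0.054]
eef_rot: [-2.399, -2.028, -0.002]
wrist_force: [1.0, 9.1, 8.3]
grip_width: 0.03
gripper_force: 88.2
t 16.6 p [ 0.564  -0.1184  0.054 ] closeyaw 170.43 z [ 8.0e-04  1.3e-03 -1.0e+00] rail 247.8 1.3 F [1.  9.1 8.3] w 0.03 gf 88.2
```

```bash
python3 -m inch '[[-0.0022,-0.0131,0,0,0,0,0],[0,0,0,0,0,0,0]]'; python3 -c "from h import *;st()"; python3 -m inch '[[-0.0022,-0.0131,0,0,0,0,0],[0,0,0,0,0,0,0]]'
python3 - <<'E'
from h import *
st()
t=viewer.capture("top");s=viewer.capture("side")
b=cv2.resize(s[190:310,250:340],(600,600)[:2] if 0 else (450,600),interpolation=cv2.INTER_CUBIC)
cv2.imwrite("pics/l5.png",b[:,:,::-1])
print([x for x in blobs(s,(105,120,50),(125,255,255)) if 280<x[0][0]<320])
E
```

```text
time: 16.85
position: [0.564, -0.1188, 0.0542]
eef_rot: [-2.397, -2.028, -0.004]
wrist_force: [1.2, 17.5, 12.1]
grip_width: 0.0295
gripper_force: 90.2
t 16.85 p [ 0.564  -0.1188  0.0542] closeyaw 170.48 z [ 9.0e-04  3.1e-03 -1.0e+00] rail 248.2 1.4 F [ 1.2 17.5 12.1] w 0.0295 gf 90.2
time: 17.1
position: [0.5639, -0.1192, 0.0544]
eef_rot: [-2.395, -2.029, -0.006]
wrist_force: [0.5, 26.1, 18.1]
grip_width: 0.0297
gripper_force: 92.4
t 17.1 p [ 0.5639 -0.1192  0.0544] closeyaw 170.55 z [ 0.001   0.0049 -1.    ] rail 248.6 1.4 F [ 0.5 26.1 18.1] w 0.0297 gf 92.4
[([296.3, 255.5], [289, 252, 15, 10, 75])]
```

View pics/l5.png

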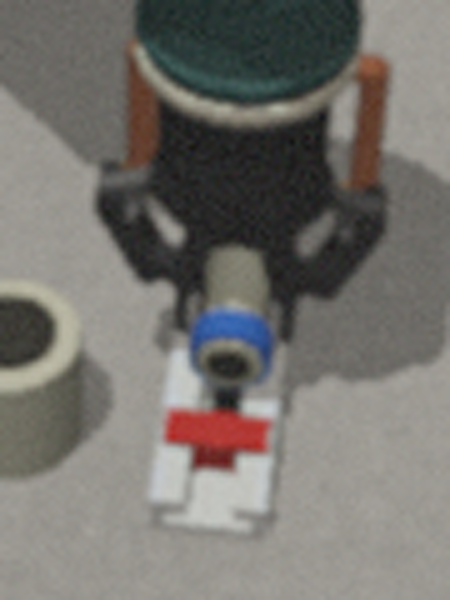

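The carrier stalled against the red stop: the collar at side (296,255) stands just before the stop at (293,270). Axial force is up to 26 N. I ease the push, release and check.

```bash
python3 -m inch '[[0.0022,0.0131,0,0,0,0,0],[0,0,0,0,0,0,0]]';python3 -c "from h import *;st()"; python3 -m inch '[[0,0,0,0,0,0,0.6],[0,0,0,0,0,0,0.6],[0,0,0,0,0,0,0.6]]';python3 -m inch '[[0,0,0.1,0,0,0,0.6],[0,0,0.25,0,0,0,0.6],[0,0,0.25,0,0,0,0.6],[0,0,0.25,0,0,0,0.6],[0.3,0,0.2,0,0,0,0.6]]';python3 -m inch '[[0,0.35,0.15,0,0,0,0.6],[0,0.35,0,0,0,0,0.6],[0,0.35,0,0,0,0,0.6],[0,0.35,0,0,0,0,0.6],[0,0,0,0,0,0,0.6]]'
python3 - <<'E'
from h import *
st()
t=viewer.capture("top");s=viewer.capture("side")
a=cv2.resize(t[140:260,230:380],(500,400),interpolation=cv2.INTER_CUBIC);b=cv2.resize(s[180:300,250:340],(300,400),interpolation=cv2.INTER_CUBIC)
cv2.imwrite("pics/l6.png",np.hstack([a,b])[:,:,::-1])
bb=[[x[0] for x in blobs(i,(105,120,50),(125,255,255)) if x[1][4]<400] for i in(t,s)]
print(bb)
for x in bb[0]:print("top",rail(plane("top",x,.056)))
print("side",[rail(plane("side",x,.075)) for x in bb[1] if 280<x[0]<320])
E
```

```text
time: 17.45
position: [0.5639, -0.1188, 0.0542]
eef_rot: [-2.397, -2.029, -0.004]
wrist_force: [1.3, 18.0, 12.7]
grip_width: 0.0295
gripper_force: 90.1
t 17.45 p [ 0.5639 -0.1188  0.0542] closeyaw 170.49 z [ 9.0e-04  2.9e-03 -1.0e+00] rail 248.2 1.3 F [ 1.3 18.  12.7] w 0.0295 gf 90.1
time: 17.82
position: [0.5628, -0.1221, 0.0536]
eef_rot: [2.401, 2.026, -0.001]
wrist_force: [0.5, -1.6, 0.3]
grip_width: 0.0512
gripper_force: 0.0
time: 18.45
position: [0.6071, -0.1224, 0.2145]
eef_rot: [2.402, 2.025, 0.002]
wrist_force: [1.1, -0.3, -0.8]
grip_width: 0.0511
gripper_force: 0.0
time: 19.08
position: [0.6076, 0.093, 0.2344]
eef_rot: [-2.393, -2.034, -0.001]
wrist_force: [0.1, -0.5, 0.7]
grip_width: 0.051
gripper_force: 0.0
t 19.075 p [0.6076 0.093  0.2344] closeyaw 170.72 z [ 0.      0.0013 -1.    ] rail 32.0 9.1 F [ 0.1 -0.5  0.7] w 0.051 gf 0.0
[[[278.3, 182.8], [344.2, 194.9], [380.3, 266.2], [154.5, 317.7], [376.0, 335.1]], [[185.5, 143.1], [185.6, 176.6], [302.0, 206.7], [296.0, 255.0], [135.8, 290.8], [212.5, 294.9]]]
top (np.float64(94.2), np.float64(4.1))
top (np.float64(269.7), np.float64(1.4))
top (np.float64(387.6), np.float64(-166.7))
top (np.float64(-151.7), np.float64(-389.0))
top (np.float64(399.8), np.float64(-337.7))
side [(np.float64(101.3), np.float64(1.4)), (np.float64(267.4), np.float64(1.9))]
```

View pics/l6.png

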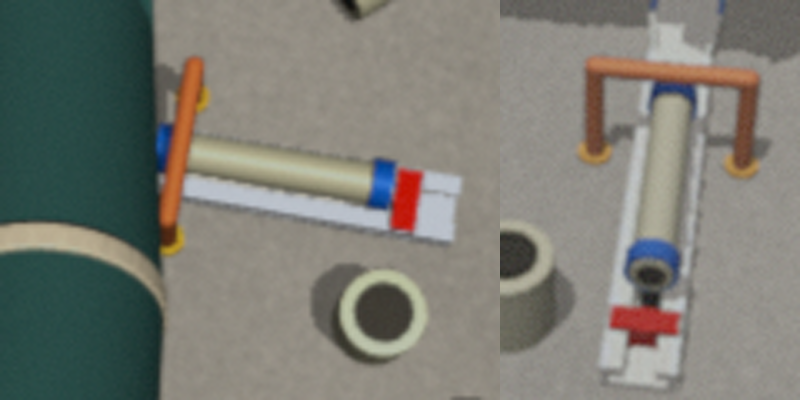

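The carrier lies under the hoop, with its leading collar at top (344,195) and the stop at (351,200). The estimate is home within 1–2 mm. There is plenty of time, so I regrip and press once more to make sure it is seated.

```bash
python3 -m inch '[[-0.058,-0.28,0,0,0,0,0.6],[-0.058,-0.28,0,0,0,0,0.6],[-0.058,-0.28,0,0,0,0,0.6],[-0.058,-0.28,0,0,0,0,0.6],[-0.058,-0.278,0,0,0,0,0.6]]';python3 -m inch '[[0,0,0,0,0,0,0.6],[0,0,-0.3,0,0,0,0.6],[0,0,-0.3,0,0,0,0.6],[0,0,0,0,0,0,0.6]]';python3 -c "from h import *;st()"
```

```text
time: 19.8
position: [0.5636, -0.1244, 0.2344]
eef_rot: [2.402, 2.024, 0.0]
wrist_force: [0.0, -0.9, 0.5]
grip_width: 0.0512
gripper_force: 0.0
time: 20.3
position: [0.5629, -0.1213, 0.1418]
eef_rot: [-2.398, -2.024, 0.006]
wrist_force: [0.3, -0.3, -0.1]
grip_width: 0.0513
gripper_force: 0.0
t 20.3 p [ 0.5629 -0.1213  0.1418] closeyaw 170.33 z [-4.8e-03  2.0e-04 -1.0e+00] rail 250.8 0.7 F [ 0.3 -0.3 -0.1] w 0.0513 gf 0.0
```

```bash
python3 -m inch '[[0.0056,0.034,0,0,0,0,0.6],[0,0,-0.25,0,0,0,0.6],[0,0,-0.2,0,0,0,0.6],[0,0,-0.13,0,0,0,0.6],[0,0,0,0,0,0,0.6]]';python3 -c "from h import *;st()"; python3 -m inch '[[0,0,0,0,0,0,0],[0,0,0,0,0,0,0],[0,0,0,0,0,0,0],[0,0,0,0,0,0,0]]' 80;python3 -c "from h import *;st()";  python3 -m inch '[[-0.0022,-0.0131,0,0,0,0,0],[0,0,0,0,0,0,0]]';python3 -c "from h import *;st()"
```

```text
time: 20.92
position: [0.5655, -0.116, 0.0569]
eef_rot: [-2.4, -2.027, 0.0]
wrist_force: [0.0, 0.0, 0.0]
grip_width: 0.0513
gripper_force: 0.0
t 20.925 p [ 0.5655 -0.116   0.0569] closeyaw 170.38 z [-3.e-04  1.e-04 -1.e+00] rail 245.1 2.5 F [0. 0. 0.] w 0.0513 gf 0.0
time: 21.42
position: [0.5661, -0.1163, 0.0584]
eef_rot: [2.399, 2.026, 0.002]
wrist_force: [-4.0, 1.3, 10.3]
grip_width: 0.0296
gripper_force: 78.2
t 21.425 p [ 0.5661 -0.1163  0.0584] closeyaw 170.37 z [ 1.8e-03  1.0e-04 -1.0e+00] rail 245.3 3.0 F [-4.   1.3 10.3] w 0.0296 gf 78.2
time: 21.68
position: [0.566, -0.1166, 0.0584]
eef_rot: [-2.398, -2.028, -0.004]
wrist_force: [-3.3, 9.3, 12.2]
grip_width: 0.0297
gripper_force: 78.5
t 21.675 p [ 0.566  -0.1166  0.0584] closeyaw 170.44 z [ 0.0017  0.002  -1.    ] rail 245.6 3.0 F [-3.3  9.3 12.2] w 0.0297 gf 78.5
```

```bash
python3 -m inch '[[-0.0022,-0.0131,0,0,0,0,0],[0,0,0,0,0,0,0]]';python3 -c "from h import *;st()"; python3 -m inch '[[0,0,0,0,0,0,0.6],[0,0,0,0,0,0,0.6],[0,0,0,0,0,0,0.6]]';python3 -m inch '[[-0.01,0,0.1,0,0,0,0.6],[0,0,0.25,0,0,0,0.6],[0,0,0.25,0,0,0,0.6],[0,0,0.25,0,0,0,0.6],[0,0,0.2,0,0,0,0.6]]';python3 -m inch '[[0,0.35,0,0,0,0,0.6],[0,0.35,0,0,0,0,0.6],[0,0.35,0,0,0,0,0.6],[0,0.35,0,0,0,0,0.6],[0,0,0,0,0,0,0.6]]'
python3 - <<'E'
from h import *
st()
t=viewer.capture("top");s=viewer.capture("side")
cv2.imwrite("pics/fin.png",s[:,:,::-1])
bb=[[x[0] for x in blobs(i,(105,120,50),(125,255,255)) if x[1][4]<400] for i in(t,s)]
print(bb)
print("top",[rail(plane("top",x,.056)) for x in bb[0] if x[1]<210])
print("side",[rail(plane("side",x,.075)) for x in bb[1] if 280<x[0]<320])
E
```

```text
time: 21.92
position: [0.566, -0.1171, 0.0586]
eef_rot: [-2.396, -2.029, -0.006]
wrist_force: [-3.7, 18.1, 15.3]
grip_width: 0.0296
gripper_force: 79.0
t 21.925 p [ 0.566  -0.1171  0.0586] closeyaw 170.51 z [ 0.002   0.0037 -1.    ] rail 246.1 3.1 F [-3.7 18.1 15.3] w 0.0296 gf 79.0
time: 22.3
position: [0.5656, -0.1191, 0.0574]
eef_rot: [2.399, 2.028, 0.003]
wrist_force: [3.5, 7.2, -3.4]
grip_width: 0.0508
gripper_force: 3.7
time: 22.92
position: [0.5633, -0.1208, 0.217]
eef_rot: [2.4, 2.025, 0.002]
wrist_force: [0.4, 0.6, 0.3]
grip_width: 0.0513
gripper_force: 0.0
time: 23.55
position: [0.563, 0.0938, 0.2151]
eef_rot: [-2.394, -2.034, -0.002]
wrist_force: [0.3, -0.1, -0.5]
grip_width: 0.0514
gripper_force: 0.0
t 23.55 p [0.563  0.0938 0.2151] closeyaw 170.68 z [ 8.e-04  1.e-03 -1.e+00] rail 38.7 -35.0 F [ 0.3 -0.1 -0.5] w 0.0514 gf 0.0
[[[278.1, 184.2], [344.2, 194.7], [380.3, 266.2], [154.5, 317.7], [376.0, 335.1]], [[0.5, 13.9], [0.8, 42.3], [185.3, 142.9], [185.8, 176.7], [300.7, 206.5], [296.0, 254.9], [135.8, 290.7], [212.5, 294.9]]]
top [(np.float64(94.4), np.float64(0.3)), (np.float64(269.6), np.float64(2.0))]
side [(np.float64(100.9), np.float64(-2.1)), (np.float64(267.1), np.float64(1.8))]
```

View pics/fin.png

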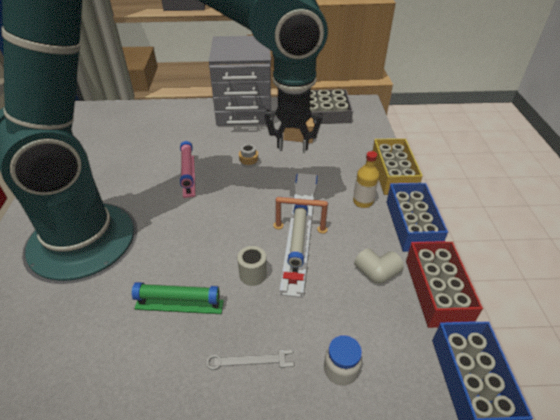

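The final view shows the carrier seated at the stop, with collars at side (301,206) and (296,255). The hoop and bystanders are where they were, and the gripper is clear.

```bash
python3 -c "from station import order;print(order.hand_in())"
```

```text
the job is handed in; nothing more can be done
None
```

I slid the grey carrier under the lips and the hoop until it stopped against the red stop, let go, and handed the job in at about 24 s. A second push of about 18 N did not move it. The final pictures show the hoop and the other items where they stood.

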